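Refit the tube rotor in the bench mixer and close its hood

ROBOT

A 6-joint arm with a two-finger parallel gripper is mounted at the origin on the work surface. World frame = base frame: x ahead of the robot, y to its left, z up, the work surface at z = 0. Lengths are in m, angles in rad, forces in N, time in s.
With the tool pointing down it reaches from about 0.3 to 0.85 m from the base axis. Payload 5.4 kg.
Tool frame: the origin (TCP) lies on the centre line of the jaws, within the pads' length; the fingertips stand 11 mm ahead of it and the grasp point (between the pads) lies 8 mm behind it; z points along the fingers, y is the direction in which the jaws open and shut (so a half turn about z gives the same grasp; the last joint's range is limited). The gripper opens to 85 mm and grips with 20 to 120 N. Pads are 22 mm wide; open, the fingers measure 114 mm over their backs; the gripper's body (76 mm by 85 mm) begins 54 mm behind the grasp point. The pads swing forward as they close: fully open they stand 13 mm farther back than shut.
Start: joints at [1.016, 0.158, 1.597, -0, 1.386, -0.21], TCP at [0.194, 0.541, 0.242] pointing down, gripper open.
Joint ranges: [-2.91, 2.91], [-0.94, 2.29], [0.18, 2.7], [-1.29, 4.43], [0.17, 2.64], [-3, 3]. Speed limits (rad/s): [2.57, 2.57, 3.14, 3.14, 3.14, 3.14].

INTERFACE

Orientations are given as a unit quaternion [x, y, z, w].
In Python, from cell import telemetry, cams, order gives the robot as it stands.
- The arm moves only by the tool move_arm, never from a script. Its argument "steps" is a list of rows, each a list of 5 numbers: the opening, from 0 (shut) to 1 (fully open), then the shift along the world's x, y, z normalised to -1 to 1, where 1 is 0.3 m, then the turn about the world's z normalised to -1 to 1, where 1 is 0.12 rad. In form: [[gripper, x, y, z, spin], ...]. A call has 1 to 12 rows; each row shifts and turns the commanded pose from where the row before left it; what a row does not reach is not made up. A row lasts 1/12 s, in which the tool goes at most 41.7 mm and 7.16 degrees, less where a joint would pass 70% of its speed; a pose out of reach is approached as far as the arm can. A call with a number of a shift or a turn outside -1 to 1 is refused whole. A call with a gripper value outside its range is refused whole. The fingers move at their own pace and stop on an object; the grip force is fixed at half the most. Time passes only in rows, so rows that do not move let the fingers close. It gives the time, the measured TCP pose, the force and the opening at its end, in the units of the state.
- telemetry.get_obs(): the state, without advancing time (a new reading comes with each control period).
- cams.camera(name): name is "scene" or "side" or "wrist"; returns a dict with "image" (420x560x3 uint8, red, green, blue), "intrinsics" (3x3 intrinsics, pixels), "xyz" and "rotation" of the camera in the world; the wrist camera has in their place "hand_eye" (4x4, takes a point from camera to tool coordinates, whose origin is the TCP and whose axes are the flange's). Camera axes: x right, y down, z forward; pixel columns grow to the right and rows downward; lengths in m; the calibration is good to about 2 mm. A picture is of the moment at which its call begins: read the wrist's pose just before it. There is no depth.
- order.job_done(): hands the job in, once; it reports no verdict.
The state is a dict: "time": time; "joint_positions": joint angles; "dq": joint speeds; "joint_torque": joint torques, N m; "ee_pos": TCP position; "orientation": TCP orientation; "contact_force": force on the tool from outside, world axes, zero at the start; "ft_torque": the same for the moment, N m; "finger_gap": finger opening in m.
Only numpy, scipy, OpenCV 4.12 (cv2) and the standard library are available. Lean on these libraries where they do the work, as an engineer would, in place of code of your own. Each camera call takes 0.05 s, during which the arm holds its last target.

TASK

Put the tube rotor back into the bench mixer: lower its axle into the two open slots of the bearing posts, and let go only when both ends rest on the bottoms of their slots. Then swing the clear hood down over it until it is fully shut, lowering it gently and not letting it slam. Leave the tube rack, the bottle and the slide box where they are.

Things in the scene. Friction and masses are not known exactly. Their poses are not given: they have to be found in the camera images.
- mixer: Fixed bench mixer: white open tray 160 mm (x) by 240 mm (y), rim 35 mm high, with two aluminium bearing posts inside, a clear hood hinged at its far edge, and a grey motor box (110 x 25 mm, 85 mm high) outside its +y side. Origin: centre of the underside, on the bench; x points from its front to the hinge side (roughly away from the robot), z up.
- slot_left (a point): Middle of the bottom of the slot in the +y post, at (-12, 80, 50) mm in the mixer's frame. The post is 12 mm thick in y. The slot is open upward, 13 mm wide in x, straight from 50 to 68 mm above the bench, then flares to about 30 mm at the post's top, 85 mm up. A seated axle's centre line is 5 mm above this point.
- slot_right (a point): The same for the like post on the -y side, at (-12, -80, 50) mm in the mixer's frame.
- rotor_center (a point): Centre of the loose tube rotor (about 0.28 kg, balanced, same either way round), midway on its axle (its y axis). Square grey hub to grip, 24 x 24 mm, 72 mm long, between two white plates 56 mm square, 8 mm thick, 40 mm either side of the centre, with capped tubes on their outer faces. Lies on its plates' flats, axle level, 28 mm above the bench, on either side of the mixer.
- axle_end_a (a point): Centre of one end of the rotor's steel axle (10 mm in diameter, 200 mm long), 100 mm from the rotor's centre along its +y. Shoulders of 18 mm diameter on the axle end 70 mm either side of the rotor's centre and go between the posts, whose inner faces are 74 mm from the middle: 4 mm of play each way.
- axle_end_b (a point): Centre of the other end of the axle, 100 mm from the rotor's centre along its -y.
- hood (a joint): Angle of the clear plastic hood, rad: 0 is shut on the tray rim; it grows as the front edge swings up and away from the robot; stop at 1.9. Hinge line along the mixer's y at x = 80 mm, 35 mm above the bench. Stiff: the hood (0.2 kg) stays where it is left; 1 to 3 N at its tab moves it. Shut, it covers the tray and is 68 mm deep, its top 103 mm above the bench.
- hood_hinge (a point): Point on the hood's hinge line, midway along it; its axes turn with the hood.
- hood_tab (a point): On the grey tab of the hood's front lower edge, 38 mm long out from the front wall, 90 mm wide (y), 8 mm thick. Point midway across, 24 mm out from the wall, 184 mm from the hinge, on the face that is uppermost when shut and looks away from the robot when open (8 mm from the hinge plane). Push this face to swing the hood down. Axes turn with the hood; z is this face's normal.
- tube_rack: White tube rack with capped tubes, 160 x 70 mm, 76 mm high, loose bystander. Origin at the centre of its underside.
- bottle: White bottle, 68 mm in diameter, 170 mm high, loose bystander. Origin at the centre of its underside.
- slide_box: Grey slide box, 90 x 130 mm, 36 mm high, loose bystander. Origin at the centre of its underside.

How it is judged:
On the way, in this order (a step that is already met when the one before it is completed fails the run):
1. the axle rests in both slots, its ends at the bottom, while the robot still has hold of the rotor (x of axle_end_a in the frame of mixer between -0.016 and -0.008 m and z of each of axle_end_a, axle_end_b in the frame of mixer below 0.058 m and x of axle_end_b in the frame of mixer between -0.016 and -0.008 m and y of rotor_center in the frame of mixer between -0.008 and 0.008 m and contact force between the fingers and rotor above 0.5 N), for 0.1 s.
2. the rotor is let go, seated, and then the hood is shut (x of axle_end_a in the frame of mixer between -0.016 and -0.008 m and z of each of axle_end_a, axle_end_b in the frame of mixer below 0.058 m and x of axle_end_b in the frame of mixer between -0.016 and -0.008 m and y of rotor_center in the frame of mixer between -0.008 and 0.008 m and contact force between the fingers and rotor below 0.1 N and value of joint hood below 0.05 rad), for 0.1 s.
At the end, for the whole second after the job is handed in: Both axle ends are within 3 mm of the height of an axle resting on the slot bottoms and within 4 mm of the slots' middle plane, the rotor is within 8 mm of midway between the posts and at rest, and the hood is shut to within 0.05 rad (x of axle_end_a in the frame of mixer between -0.016 and -0.008 m and z of each of axle_end_a, axle_end_b in the frame of mixer below 0.058 m and x of axle_end_b in the frame of mixer between -0.016 and -0.008 m and y of rotor_center in the frame of mixer between -0.008 and 0.008 m and value of joint hood below 0.05 rad and linear speed of rotor below 0.02 m/s); the robot touches nothing.
It fails at once if the hood is slammed (swings down faster than 3 rad/s) (velocity of joint hood below -3 rad/s).
It fails at once if the tube rack, the bottle or the slide box is moved by more than 30 mm (distance of any of tube_rack, bottle, slide_box from where it was at the start of the episode above 0.03 m).
It also fails if it takes over 70 s, if anything falls off the work surface, if the arm or the gripper's body presses on something with over 40 N, if the wrist force passes 120 N, or if a joint passes its speed limit or range.

## Working session

There is one attempt and no reset: what is moved stays moved. The work goes in short steps, Python scripts to look and compute and a tool call to move; the robot and the scene stay as the last step left them, time stands still between calls to the robot, and variables do not carry over. Pictures are saved under pics/ and viewed, and the job is handed in when it is done.

Besides the shell and the picture viewer there is one more tool, called after ">>>" as name([rows], argument=value, ...), one row to a line, values as JSON. move_arm: Moves the arm, as the interface text tells. Its arguments: {"type":"object","properties":{"steps":{"type":"array"}},"required":["steps"]}

```bash
ls; mkdir -p pics; python3 - <<'E'
from cell import telemetry, cams, order
import cv2
s=telemetry.get_obs(); print(s)
for n in ("scene","side","wrist"):
    c=cams.camera(n); cv2.imwrite(f"pics/{n}0.png",c["image"][:,:,::-1])
    print(n,{k:(v.tolist() if hasattr(v,'tolist') else v) for k,v in c.items() if k!="image"})
E
```

```text
pics
{'time': 0.0, 'joint_positions': array([ 1.01587882e+00,  1.59021538e-01,  1.59822777e+00,  2.20553112e-05,
        1.38619540e+00, -2.10136298e-01]), 'dq': array([ 0.00191738, -0.00012181, -0.00142966, -0.00073472, -0.00028324,
        0.00060458]), 'joint_torque': array([-1.43177105e-03, -3.96019864e+01, -3.31422687e+01, -4.46422127e-04,
        8.74928723e-03,  9.62932859e-06]), 'ee_pos': array([0.19406955, 0.54065118, 0.24133457]), 'orientation': array([ 1.71539939e-01,  9.85176731e-01, -8.55050928e-04, -3.55708866e-04]), 'contact_force': array([-0.17433305, -0.59392478,  0.76543788]), 'ft_torque': array([ 0.01461992, -0.00923836, -0.05528575]), 'finger_gap': 0.08557364739381122}
scene {'intrinsics': [[534.8672765634465, 0.0, 271.73280500059656], [0.0, 534.8672765634465, 210.61324238347956], [0.0, 0.0, 1.0]], 'xyz': [1.0321961624460392, -0.4411728178615613, 1.3563345431301603], 'rotation': [0.8901091420735565, 0.3872747517338524, -0.10126830178154907, -0.21787315787136607]}
side {'intrinsics': [[464.37965942874683, 0.0, 274.61680120623396], [0.0, 464.37965942874683, 197.15653861820945], [0.0, 0.0, 1.0]], 'xyz': [0.4606191358986418, 0.9433591331020573, 0.7442016491336981], 'rotation': [-0.04974401178251756, 0.8905545919915819, -0.4519319818015858, 0.013983411578686438]}
wrist {'intrinsics': [[353.49742874967325, 0.0, 276.82531446752193], [0.0, 353.49742874967325, 205.09012412388387], [0.0, 0.0, 1.0]], 'hand_eye': [[-0.0010143458849096144, -0.9623552162239576, -0.27179295227978756, 0.06837713731322771], [0.9999993681230188, -0.0008444451614925368, -0.0007420686824237757, 0.00021434794795338608], [0.00048461942384652254, -0.27179353325439204, 0.9623554646933246, -0.13184618220902103], [0.0, 0.0, 0.0, 1.0]]}
```

View pics/scene0.png

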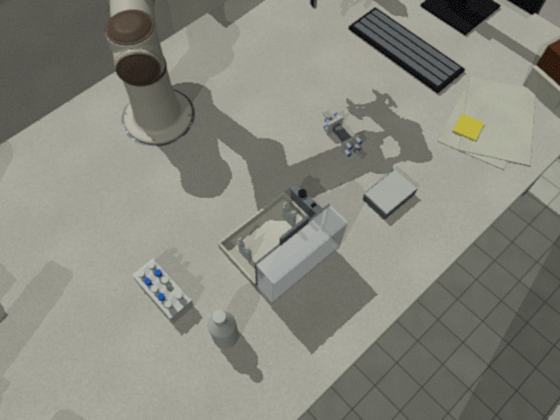

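View pics/side0.png

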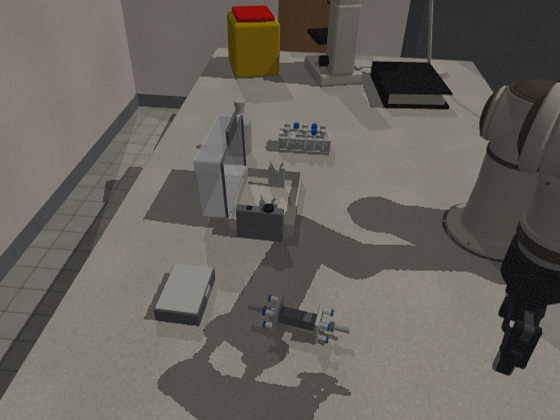

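View pics/wrist0.png

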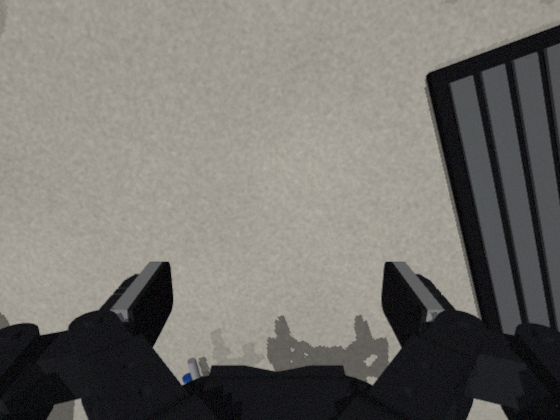

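The scene view shows the rotor near pixel (342,132), the mixer around (270,235) with its hood open, and the slide box near (390,193). Next I'll zoom in.

```bash
cat > h.py <<'E'
import numpy as np, cv2
from scipy.spatial.transform import Rotation as R
from cell import telemetry, cams, order
def cam(name):
    s=telemetry.get_obs(); c=cams.camera(name); K=np.array(c["intrinsics"])
    if name=="wrist":
        T=np.eye(4);T[:3,:3]=R.from_quat(s["orientation"]).as_matrix();T[:3,3]=s["ee_pos"]
        T=T@np.array(c["hand_eye"]); Rm=T[:3,:3];t=T[:3,3]
    else:
        r=np.array(c["rotation"]); Rm=R.from_quat(r).as_matrix() if r.size==4 else r; t=np.array(c["xyz"])
    return c["image"],K,Rm,t
def ray(C,uv):
    _,K,Rm,t=C; d=Rm@np.linalg.solve(K,[uv[0],uv[1],1.]); return t,d/np.linalg.norm(d)
def onz(C,uv,z):
    t,d=ray(C,uv); return t+d*(z-t[2])/d[2]
def proj(C,p):
    _,K,Rm,t=C; q=K@(Rm.T@(np.asarray(p)-t)); return q[:2]/q[2]
def tri(C1,a,C2,b):
    p,d=ray(C1,a);q,e=ray(C2,b)
    s=np.linalg.lstsq(np.stack([d,-e],1),q-p,rcond=None)[0]
    x,y=p+d*s[0],q+e*s[1]; return (x+y)/2,np.linalg.norm(x-y)
def crop(C,box,f,name):
    x0,y0,x1,y1=box
    cv2.imwrite(name,cv2.resize(C[0][y0:y1,x0:x1,::-1],None,fx=f,fy=f,interpolation=cv2.INTER_CUBIC))
E
python3 - <<'E'
from h import *
S=cam("scene");D=cam("side")
crop(S,(210,100,370,305),2.9,"pics/s1.png")
crop(S,(300,95,400,170),8,"pics/s2.png")
crop(D,(180,90,340,250),3.7,"pics/d1.png")
crop(D,(230,280,360,350),6,"pics/d2.png")
E
```

```text
(no output)
```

View pics/s1.png

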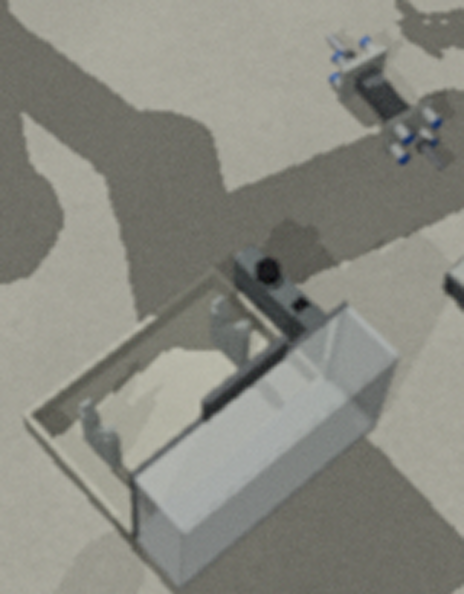

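View pics/s2.png

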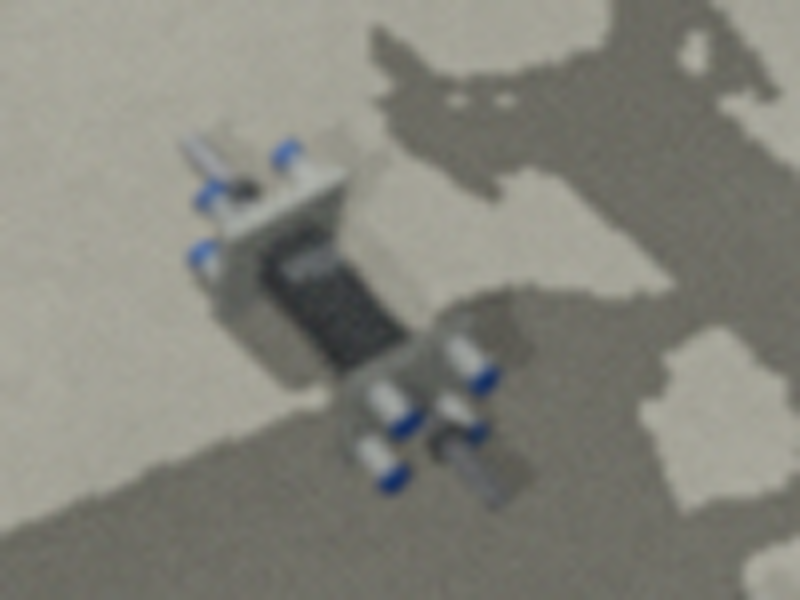

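View pics/d1.png

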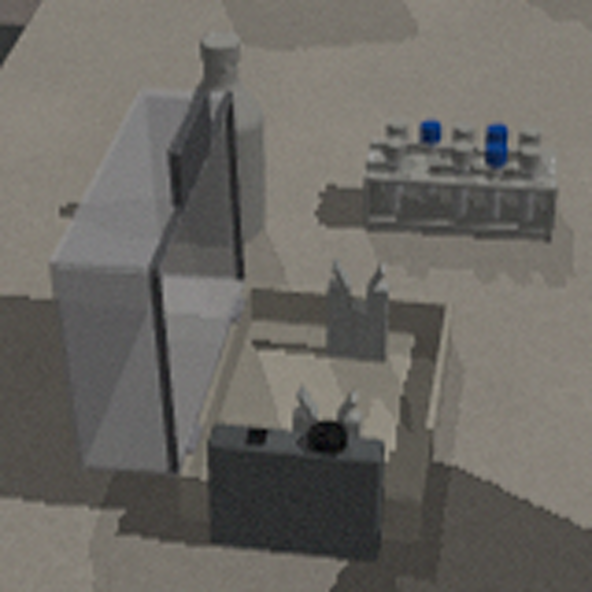

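View pics/d2.png

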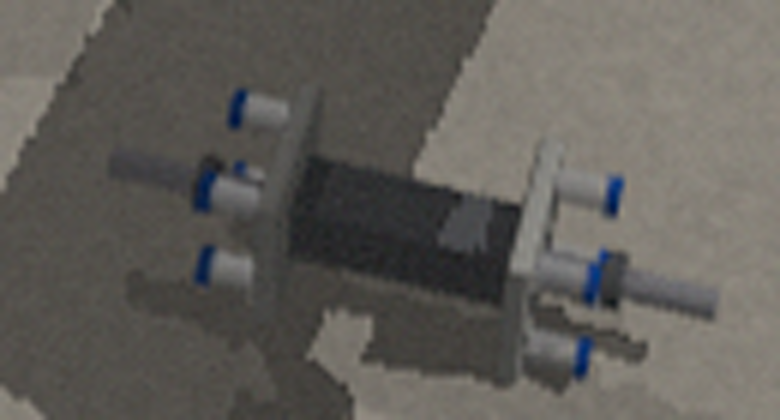

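```bash
python3 - <<'E'
from h import *
S=cam("scene");D=cam("side")
s=lambda u,v:(210+u/2.9,100+v/2.9)
d=lambda u,v:(180+u/3.7,90+v/3.7)
a=tri(S,(323.1,112.5),D,(349.5,330.5));b=tri(S,(362.1,157.5),D,(248.7,306.7));print(a,b)
A=onz(S,(323.1,112.5),.028);B=onz(S,(362.1,157.5),.028);print(A,B,np.linalg.norm(A-B),(A+B)/2)
A=onz(D,(349.5,330.5),.028);B=onz(D,(248.7,306.7),.028);print(A,B,np.linalg.norm(A-B),(A+B)/2)
for n,p,z in [("FR",(28,415),.035),("FL",(215,266),.035),("BR",(133,537),.035)]: print(n,onz(S,s(*p),z))
for n,p,z in [("FR",(446,307),.035),("BR",(250,291),.035)]: print(n,onz(D,d(*p),z))
# post tops: right post prongs & left post prongs
print("postR front",tri(S,s(84,403),D,d(380,263)), onz(D,d(380,263),.085),"back",onz(D,d(335,263),.085))
print("postL front",onz(D,d(353,392),.085),"back",onz(D,d(303,390),.085), onz(S,s(217,300),.085))
E
```

```text
(array([0.36328004, 0.37402738, 0.02747901]), np.float64(0.0019097927865144395)) (array([0.55967174, 0.33927794, 0.02720423]), np.float64(0.0012683431577198633))
[0.36457037 0.37375059 0.028     ] [0.56057995 0.33896162 0.028     ] 0.19907291518426837 [0.46257516 0.35635611 0.028     ]
[0.36243307 0.37397451 0.028     ] [0.55898145 0.33966792 0.028     ] 0.19951993577941324 [0.46070726 0.35682121 0.028     ]
FR [ 0.48729349 -0.14952496  0.035     ]
FL [0.49039098 0.08807091 0.035     ]
BR [ 0.64348132 -0.15816003  0.035     ]
FR [ 0.48429822 -0.14338575  0.035     ]
BR [ 0.63369928 -0.14588606  0.035     ]
postR front (array([ 0.53366133, -0.11635175,  0.08632766]), np.float64(0.000527080202407059)) [ 0.53357406 -0.11868274  0.085     ] back [ 0.56598443 -0.11432135  0.085     ]
postL front [0.5371471  0.04211438 0.085     ] back [0.56970707 0.04410556 0.085     ] [0.53870247 0.04428737 0.085     ]
```

>>> move_arm([
  [1,0.0892,-0.0614,-0.03,0.142],
  [1,0.0892,-0.0614,-0.03,0.142],
  [1,0.0892,-0.0614,-0.03,0.142],
  [1,0.0892,-0.0614,-0.03,0.142],
  [1,0.0892,-0.0614,-0.03,0.142],
  [1,0.0892,-0.0614,-0.03,0.142],
  [1,0.0892,-0.0614,-0.03,0.142],
  [1,0.0892,-0.0614,-0.03,0.142],
  [1,0.0892,-0.0614,-0.03,0.142],
  [1,0.0892,-0.0614,-0.03,0.142],
  [1,0,0,0,0],
  [1,0,0,0,0],
])

```text
time: 1.35
ee_pos: [0.4626, 0.3558, 0.1516]
orientation: [0.089, 0.996, -0.0, -0.001]
contact_force: [0.1, 0.4, 1.1]
finger_gap: 0.0852
```

```bash
python3 - <<'E'
from h import *
W=cam("wrist");crop(W,(0,0,560,420),1.4,"pics/w1.png")
print(proj(W,[0.4617,0.3566,0.04]),proj(W,[0.3633,.374,.028]),proj(W,[.5597,.3393,.028]))
E
```

```text
[277.86576017 203.3518526 ] [277.43048328  54.98815293] [278.20335617 315.99596921]
```

View pics/w1.png

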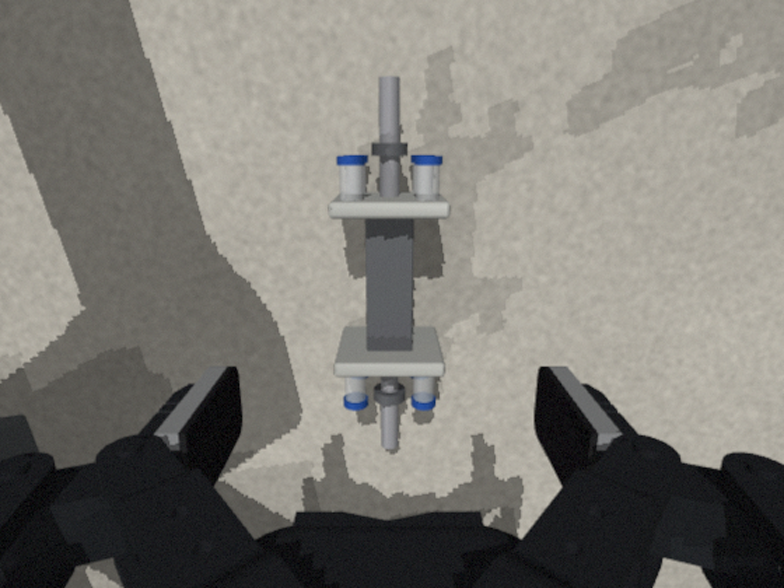

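The wrist view shows the rotor vertical and centred between the jaws, with its axle ends at about (278,54) and (278,321) in full-image pixels. The prediction is within 5 px, so I'll descend and grasp.

>>> move_arm([
  [1,0,0,-0.088,0],
  [1,0,0,-0.088,0],
  [1,0,0,-0.088,0],
  [1,0,0,-0.088,0],
  [1,0,0,-0.087,0],
  [1,0,0,0,0],
  [0,0,0,0,0],
  [0,0,0,0,0],
  [0,0,0,0,0],
  [0,0,0,0,0],
  [0,0,0,0,0],
  [0,0,0,0,0],
])

```text
time: 2.4
ee_pos: [0.4631, 0.3575, 0.0223]
orientation: [0.087, 0.996, 0.001, 0.001]
contact_force: [-0.6, -1.0, 6.5]
finger_gap: 0.0227
```

>>> move_arm([
  [0,0,0,0.05,0],
  [0,0,0,0.1,0],
  [0,0,0,0.12,0],
  [0,0,0,0.12,0],
  [0,0,0,0.1,0],
  [0,0,0,0.03,0],
  [0,0,0,0,0],
])

```text
time: 2.98
ee_pos: [0.4637, 0.3577, 0.1796]
orientation: [0.087, 0.996, 0.002, 0.003]
contact_force: [0.1, -0.6, -2.6]
finger_gap: 0.023
```

>>> move_arm([
  [0,0,0,0,-0.7],
  [0,0,0,0,-0.98],
  [0,0,0,0,-0.98],
  [0,0,0,0,-0.98],
  [0,0,0,0,-0.98],
  [0,0,0,0,-0.98],
  [0,0,0,0,-0.98],
  [0,0,0,0,-0.98],
  [0,0,0,0,-0.98],
  [0,0,0,0,-0.98],
  [0,0,0,0,-0.98],
  [0,0,0,0,-0.98],
])

```text
time: 3.98
ee_pos: [0.4602, 0.356, 0.1727]
orientation: [0.703, 0.712, -0.003, -0.001]
contact_force: [-0.1, -0.6, -3.4]
finger_gap: 0.0229
```

>>> move_arm([
  [0,0,0,0,-0.32],
  [0,0,0,0,0],
  [0,0,0,0,0],
])

```text
time: 4.23
ee_pos: [0.4606, 0.3563, 0.1738]
orientation: [0.714, 0.701, -0.002, -0.001]
contact_force: [-0.3, 0.0, -2.9]
finger_gap: 0.0228
```

```bash
python3 - <<'E'
from h import *
print(telemetry.get_obs())
W=cam("wrist");crop(W,(0,0,560,420),1.4,"pics/w2.png")
W=cam("side");crop(W,(0,0,560,420),1.4,"pics/d3.png")
E
```

```text
{'time': 4.2333, 'joint_positions': array([4.50929443e-01, 2.40037362e-01, 1.64216427e+00, 6.49878935e-06,
       1.26397797e+00, 4.69185796e-01]), 'dq': array([ 0.0010576 , -0.01059123, -0.01258256,  0.00025917,  0.00559906,
       -0.00171055]), 'joint_torque': array([-2.36355983e-03, -4.28279257e+01, -3.29064417e+01,  3.28121190e-03,
        7.57688336e-03,  8.26580543e-02]), 'ee_pos': array([0.46062047, 0.35625127, 0.17379322]), 'orientation': array([ 0.71353064,  0.70062027, -0.00217217, -0.000736  ]), 'contact_force': array([-0.32900578,  0.00916865, -2.88752066]), 'ft_torque': array([-0.03010792,  0.01581392, -0.02406861]), 'finger_gap': 0.022754420001642107}
```

View pics/w2.png

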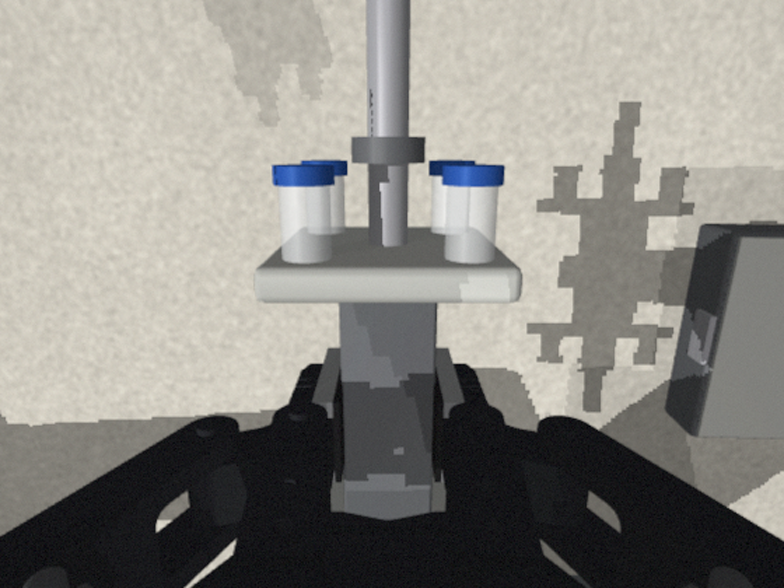

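View pics/d3.png

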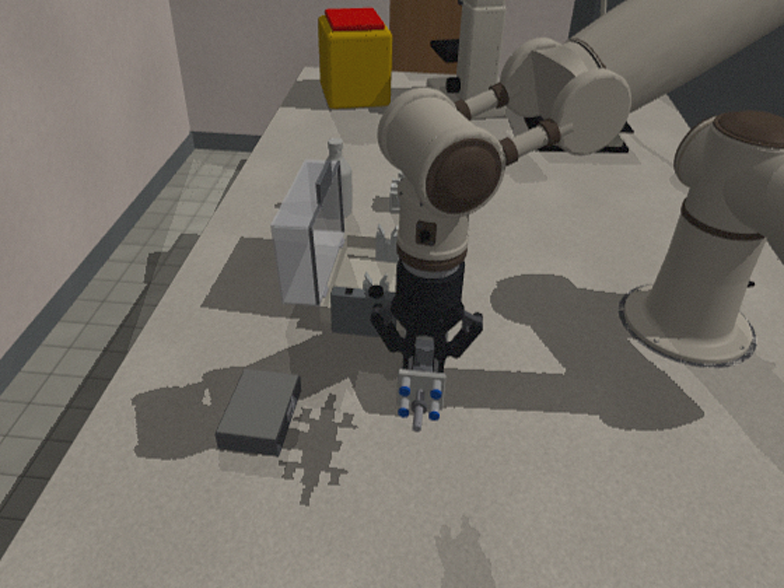

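```bash
python3 - <<'E'
from h import *
W=cam("wrist");s=telemetry.get_obs();p=s["ee_pos"];Rt=R.from_quat(s["orientation"]).as_matrix()
f=lambda u,v,h:Rt.T@(onz(W,(u/1.4,v/1.4),p[2]+h)-p)*1000
for h in (.0317,.0337,.0357):
    print(h,"inner edge L,R",f(257,300,h).round(1),f(520,300,h).round(1),"outer",f(262,268,h).round(1),f(516,268,h).round(1))
print("shoulder L,R",f(352,150,.0057),f(424,150,.0057))
print("axle L,R row40",f(367,20,.0057),f(410,20,.0057))
print(R.from_quat(s["orientation"]).as_euler('xyz',degrees=True))
E
```

```text
0.0317 inner edge L,R [ 37.8 -27.2 -31.7] [ 37.8  28.2 -31.8] outer [ 44.8 -25.7 -31.7] [ 44.7  26.9 -31.8]
0.0337 inner edge L,R [ 38.4 -26.7 -33.7] [ 38.4  27.6 -33.8] outer [ 45.2 -25.2 -33.7] [ 45.2  26.3 -33.8]
0.0357 inner edge L,R [ 39.1 -26.1 -35.7] [ 39.1  27.1 -35.8] outer [ 45.7 -24.6 -35.7] [ 45.7  25.8 -35.8]
shoulder L,R [68.12705208 -8.39909572 -5.74304462] [68.11287289  9.20619489 -5.77317089]
axle L,R row40 [96.77682424 -4.38106332 -5.77406697] [96.76272532  5.45223821 -5.79088856]
[-1.79901916e+02  4.82846308e-02  8.89256805e+01]
```

```bash
python3 - <<'E'
from h import *
S=cam("scene");D=cam("side")
print("bottle cap",tri(S,(219,317),D,(238.5,101)), "rack",onz(S,(162,290),.07), "sb",onz(S,(390,193),.036))
s=lambda u,v:(210+u/2.9,100+v/2.9)
d=lambda u,v:(180+u/3.7,90+v/3.7)
print("hood tab corners", tri(S,s(287,345),D,d(173,200)),tri(S,s(204,418),D,d(215,90)))
print(tri(S,s(287,345),D,d(170,152)),tri(S,s(204,405),D,d(207,90)))
E
```

```text
bottle cap (array([ 0.68159216, -0.29903819,  0.16741184]), np.float64(0.00045875468190257647)) rack [ 0.50129339 -0.34772318  0.07      ] sb [0.69894175 0.30332534 0.036     ]
hood tab corners (array([0.65584356, 0.01275977, 0.20244923]), np.float64(0.0013269920663902589)) (array([ 0.65501687, -0.09221181,  0.22476331]), np.float64(0.01721684924872731))
(array([0.66163463, 0.00156802, 0.22919742]), np.float64(0.004592068537851903)) (array([ 0.65381968, -0.08492324,  0.22991729]), np.float64(0.006502001851790711))
```

>>> move_arm([
  [0,0.02,-0.06,0,0],
  [0,0.025,-0.11,0,0],
  [0,0.028,-0.125,0,0],
  [0,0.028,-0.125,0,0],
  [0,0.028,-0.125,0,0],
  [0,0.028,-0.125,0,0],
  [0,0.028,-0.125,0,0],
  [0,0.028,-0.125,0,0],
  [0,0.028,-0.125,0,0],
  [0,0.025,-0.11,0,0],
  [0,0.02,-0.1,0,0],
  [0,0.015,-0.078,0,0],
])

```text
time: 5.48
ee_pos: [0.5527, -0.0457, 0.1769]
orientation: [0.714, 0.7, 0.0, 0.001]
contact_force: [0.9, -0.4, -1.4]
finger_gap: 0.0232
```

>>> move_arm([
  [0,0,0,0,0],
  [0,0,0,0,0],
])

```text
time: 5.65
ee_pos: [0.5524, -0.0441, 0.1767]
orientation: [0.715, 0.699, 0.0, 0.0]
contact_force: [-0.7, 0.9, -2.1]
finger_gap: 0.0231
```

```bash
python3 - <<'E'
from h import *
W=cam("wrist");crop(W,(0,0,560,420),1.4,"pics/w3.png")
W=cam("side");crop(W,(160,90,360,250),4,"pics/d4.png")
W=cam("scene");crop(W,(200,100,370,300),3,"pics/s4.png")
E
```

```text
(no output)
```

View pics/w3.png

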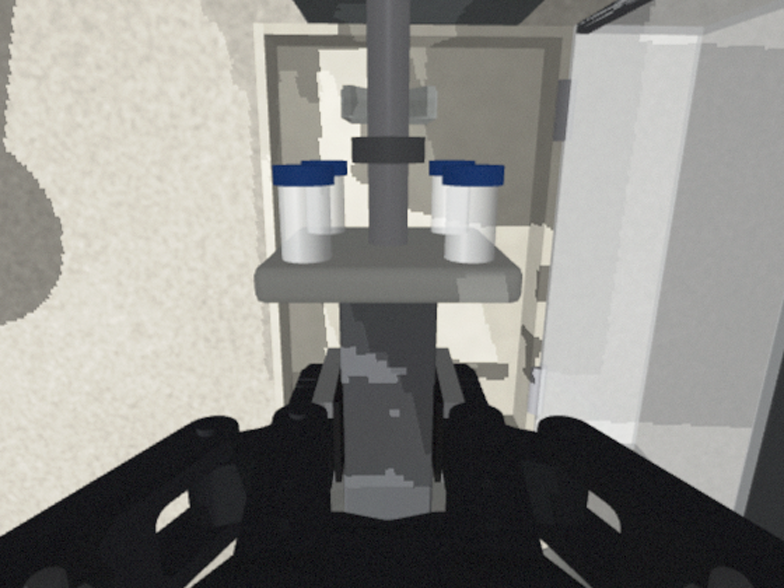

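View pics/d4.png

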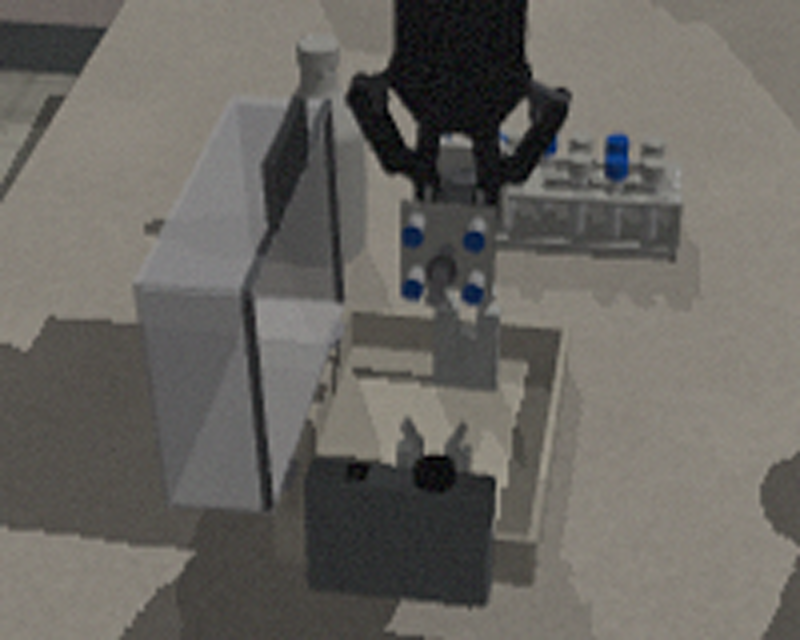

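View pics/s4.png

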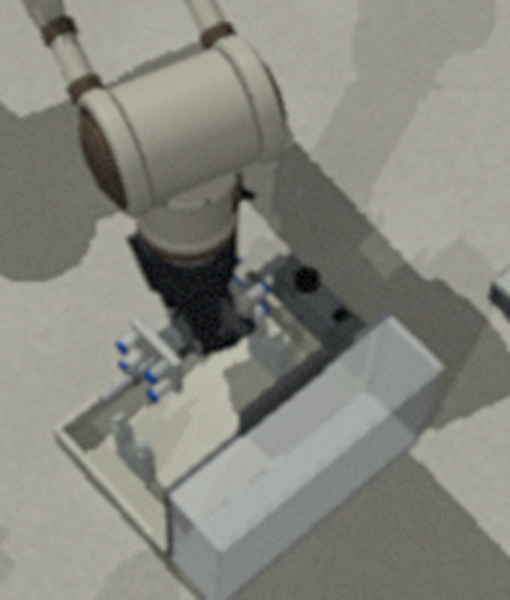

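```bash
python3 - <<'E'
from h import *
W=cam("wrist");crop(W,(170,0,420,120),3.2,"pics/w4.png")
np.save("w3.npy",W[0])
print(telemetry.get_obs()["ee_pos"])
for n,p in [("rimFL",(170+0,0))]: pass
E
```

```text
[ 0.55203139 -0.04181809  0.17651009]
```

View pics/w4.png

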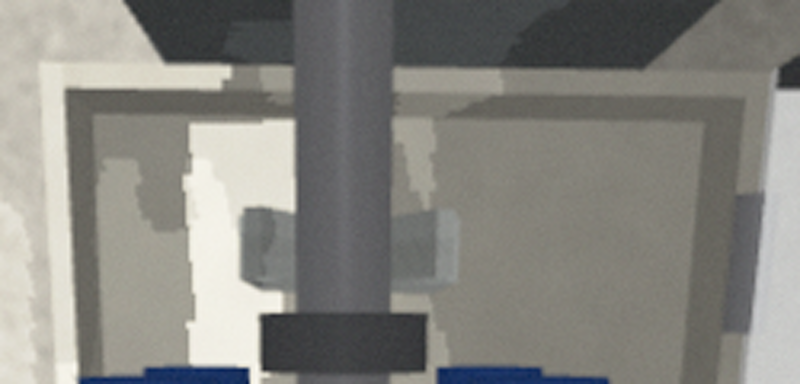

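```bash
python3 - <<'E'
from h import *
W=cam("wrist");print(telemetry.get_obs()["ee_pos"])
f=lambda u,v,z:onz(W,(170+u/3.2,v/3.2),z).round(4)
g=lambda u,v,z:onz(W,(u/1.4,v/1.4),z).round(4)
print("rim FL",f(42,62,.035),"front edge",f(57,380,.035),g(276,410,.035))
print("rim left edge right end",f(775,68,.035))
for z in(.085,):print("post out L,R",f(241,208,z),f(459,209,z),"inner L R",f(241,275,z),f(459,275,z))
print("axle row 100",f(295,100,.1822),f(392,100,.1822))
print(R.from_quat(telemetry.get_obs()["orientation"]).as_euler('xyz',degrees=True))
E
```

```text
[ 0.55205313 -0.04182553  0.17653564]
rim FL [0.4893 0.0861 0.035 ] front edge [0.4866 0.0185 0.035 ] [ 0.4819 -0.1277  0.035 ]
rim left edge right end [0.6496 0.0818 0.035 ]
post out L,R [0.5356 0.0502 0.085 ] [0.5758 0.0493 0.085 ] inner L R [0.5351 0.0385 0.085 ] [0.5759 0.0377 0.085 ]
axle row 100 [0.5495 0.0503 0.1822] [0.5594 0.0501 0.1822]
[-1.79986647e+02 -1.30461262e-02  8.89726392e+01]
```

>>> move_arm([
  [0,0.0033,0.0133,0,-0.07],
  [0,0,0,-0.06,0],
  [0,0,0,-0.07,0],
  [0,0,0,-0.07,0],
  [0,0,0,-0.04,0],
  [0,0,0,0,0],
  [0,0,0,0,0],
])

```text
time: 6.48
ee_pos: [0.553, -0.0385, 0.1044]
orientation: [0.717, 0.697, -0.0, -0.0]
contact_force: [0.0, -0.3, -1.9]
finger_gap: 0.0229
```

```bash
python3 - <<'E'
from h import *
W=cam("wrist");crop(W,(170,0,420,160),3.2,"pics/w5.png")
W=cam("side");crop(W,(200,110,320,240),4.6,"pics/d5.png")
W=cam("scene");crop(W,(210,150,330,290),4.2,"pics/s5.png")
o=telemetry.get_obs();print(o["ee_pos"],R.from_quat(o["orientation"]).as_euler('xyz',degrees=True),o["contact_force"])
E
```

```text
[ 0.55450962 -0.03918357  0.10631456] [1.79829370e+02 4.45089495e-02 8.84024599e+01] [ 0.01098245 -0.19271944 -2.10364656]
```

View pics/w5.png

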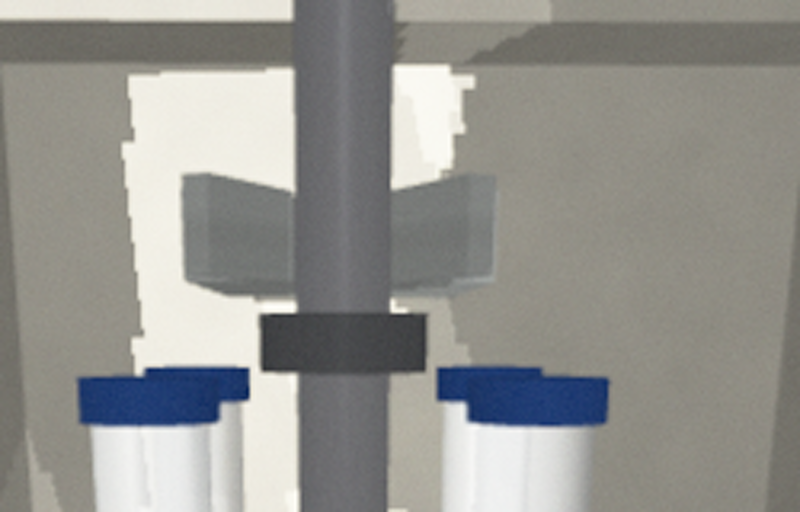

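View pics/d5.png

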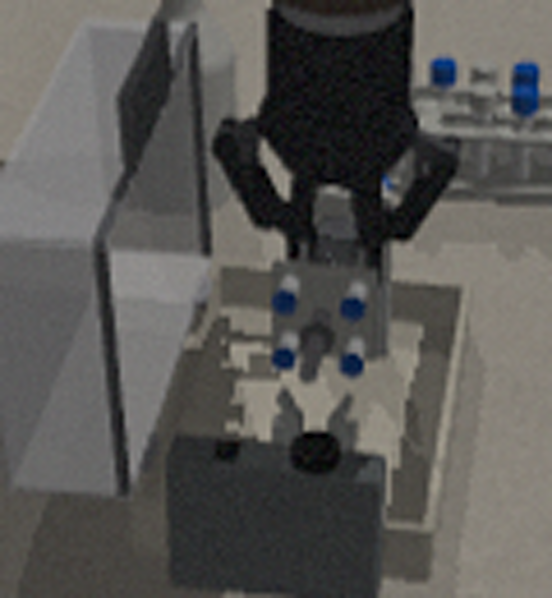

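View pics/s5.png

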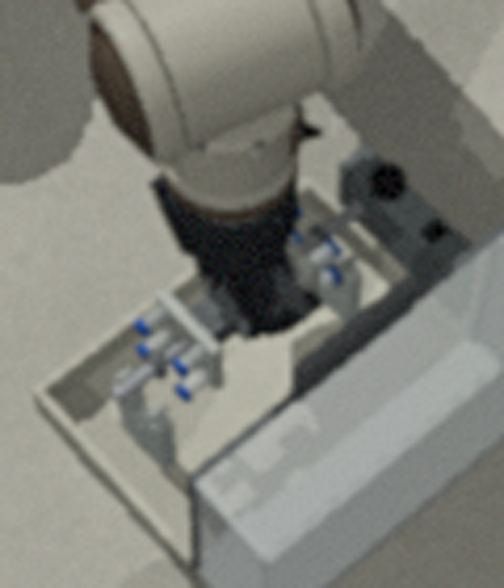

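```bash
python3 - <<'E'
from h import *
W=cam("wrist");o=telemetry.get_obs();z=o["ee_pos"][2];print(o["ee_pos"],R.from_quat(o["orientation"]).as_euler('xyz',degrees=True))
crop(W,(170,0,420,160),3.2,"pics/w6.png")
f=lambda u,v,z:onz(W,(170+u/3.2,v/3.2),z).round(4)
print("shoulder outer",f(343,313,z+.0057+.009),"post outer L R",f(182,175,.085),f(496,175,.085),"inner",f(182,278,.085),f(496,276,.085))
print("axle",f(294,5,z+.0057),f(395,5,z+.0057),f(300,290,z+.0057),f(389,290,z+.0057))
S=cam("scene");D=cam("side")
s=lambda u,v:(210+u/4.2,150+v/4.2)
print("right axle end",onz(S,s(118,388),z+.0057), "R post front tip", onz(S,s(128,402),.085))
E
```

```text
[ 0.5544389  -0.03921604  0.10626272] [1.79833058e+02 4.46062318e-02 8.84023771e+01]
shoulder outer [0.5571 0.0319 0.121 ] post outer L R [0.5375 0.0497 0.085 ] [0.577  0.0486 0.085 ] inner [0.5367 0.0375 0.085 ] [0.5771 0.0366 0.085 ]
axle [0.5531 0.0616 0.112 ] [0.5632 0.0613 0.112 ] [0.5527 0.0346 0.112 ] [0.5621 0.0343 0.112 ]
right axle end [ 0.54969312 -0.13080132  0.11196272] R post front tip [ 0.55062877 -0.12580461  0.085     ]
```

View pics/w6.png

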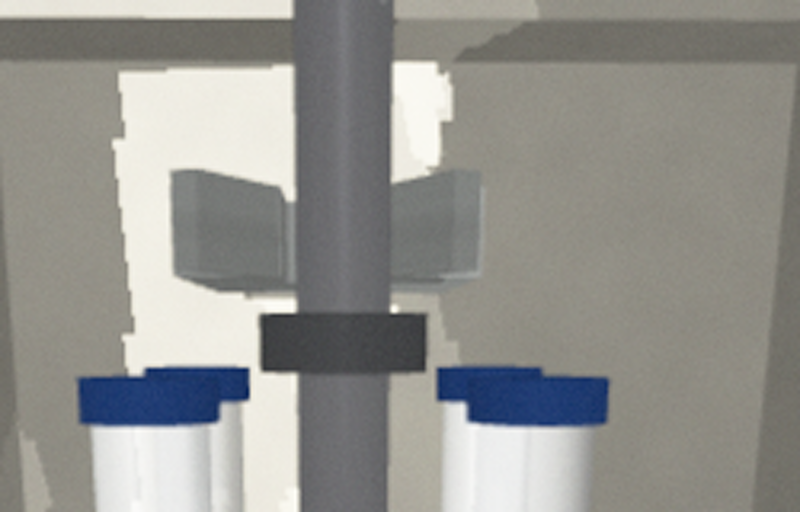

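>>> move_arm([
  [0,-0.0073,0.0033,-0.02,0],
  [0,0,0,0,0],
  [0,0,0,0,0],
  [0,0,0,0,0],
  [0,0,0,0,0],
  [0,0,0,0,0],
])

```text
time: 7.28
ee_pos: [0.5512, -0.038, 0.0987]
orientation: [0.717, 0.697, 0.0, 0.0]
contact_force: [0.1, -0.5, -3.0]
finger_gap: 0.0233
```

```bash
python3 - <<'E'
from h import *
W=cam("wrist");o=telemetry.get_obs();z=o["ee_pos"][2];print(o["ee_pos"],R.from_quat(o["orientation"]).as_euler('xyz',degrees=True))
crop(W,(170,0,420,160),3.2,"pics/w7.png")
S=cam("scene");crop(S,(225,220,285,275),10,"pics/s7.png")
E
```

```text
[ 0.55117689 -0.03802881  0.09870298] [1.79988325e+02 2.01147154e-03 8.83918778e+01]
```

View pics/w7.png

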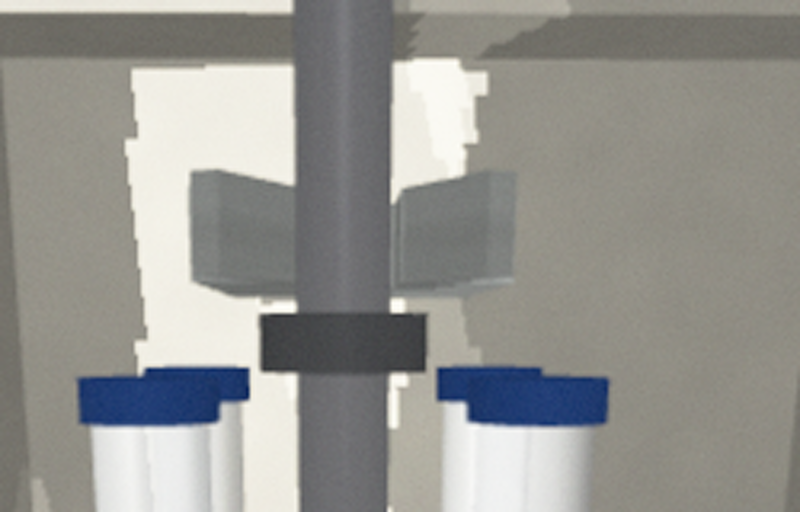

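View pics/s7.png

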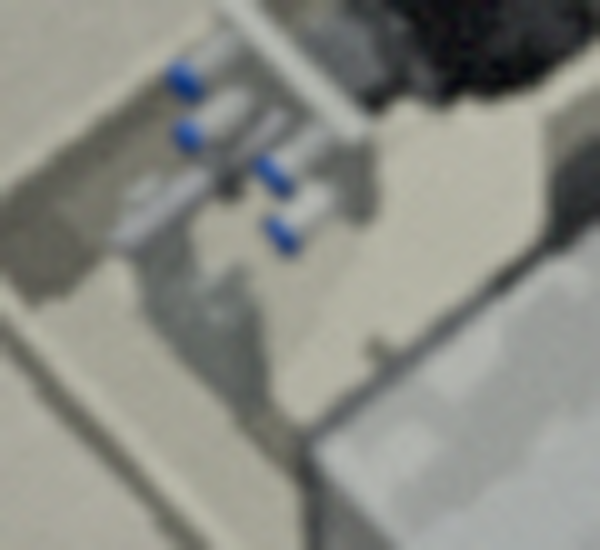

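>>> move_arm([
  [0,0.0043,0,-0.01,0],
  [0,0,0,-0.02,0],
  [0,0,0,-0.025,0],
  [0,0,0,-0.025,0],
  [0,0,0,0,0],
  [0,0,0,0,0],
])

```text
time: 7.88
ee_pos: [0.5515, -0.0377, 0.0735]
orientation: [0.717, 0.697, -0.001, -0.001]
contact_force: [-0.4, 1.0, -1.6]
finger_gap: 0.0232
```

```bash
python3 - <<'E'
from h import *
W=cam("wrist");o=telemetry.get_obs();z=o["ee_pos"][2];print(o["ee_pos"],R.from_quat(o["orientation"]).as_euler('xyz',degrees=True),o["contact_force"])
crop(W,(170,0,420,160),3.2,"pics/w8.png")
S=cam("scene");crop(S,(225,220,285,275),10,"pics/s8.png")
E
```

```text
[ 0.55205703 -0.03788844  0.07411909] [-1.79948181e+02 -1.44501322e-02  8.83949501e+01] [-0.23017446  0.58073349 -0.88653543]
```

View pics/w8.png

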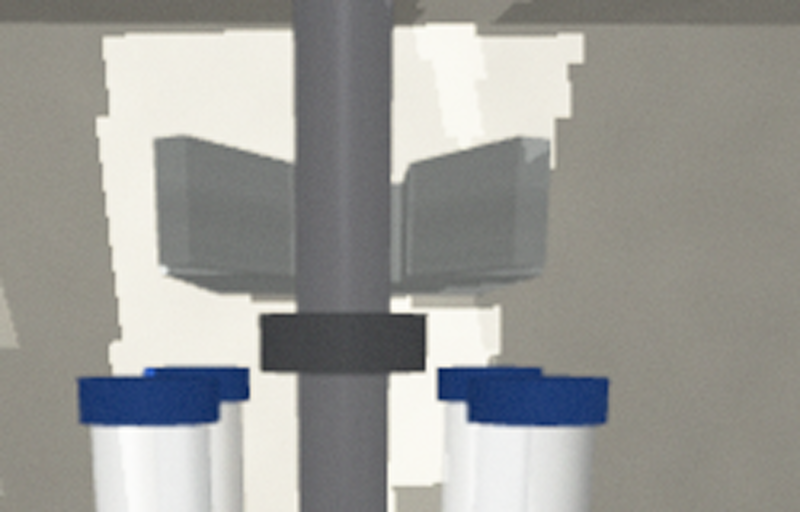

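View pics/s8.png

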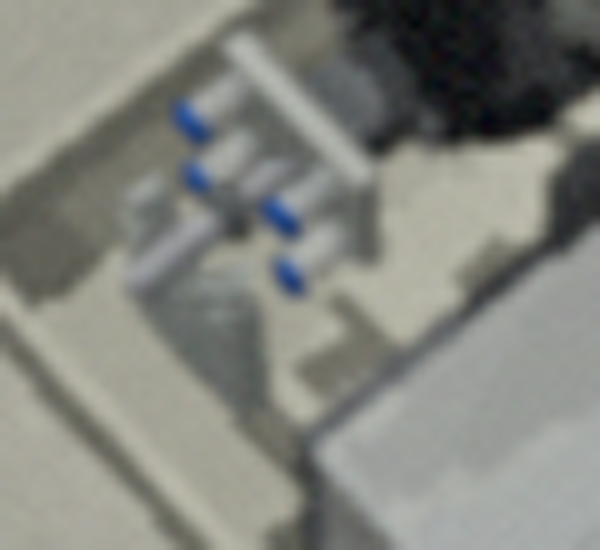

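>>> move_arm([
  [0,0.003,0,-0.01,0],
  [0,0,0,-0.015,0],
  [0,0,0,-0.015,0],
  [0,0,0,-0.015,0],
  [0,0,0,-0.01,0],
  [0,0,0,-0.008,0],
  [0,0,0,0,0],
  [0,0,0,0,0],
])

```text
time: 8.65
ee_pos: [0.5532, -0.038, 0.0525]
orientation: [0.717, 0.697, -0.0, -0.0]
contact_force: [0.0, -0.5, -3.8]
finger_gap: 0.0231
```

Free so far: no side force with the axle at about 58 mm, which is inside the slots. I'll lower it the rest of the way slowly.

>>> move_arm([
  [0,0,0,-0.005,0],
  [0,0,0,-0.005,0],
  [0,0,0,-0.004,0],
  [0,0,0,0,0],
  [0,0,0,0,0],
  [0,0,0,0,0],
])

```text
time: 9.15
ee_pos: [0.5535, -0.038, 0.0492]
orientation: [0.717, 0.697, 0.0, 0.0]
contact_force: [-3.5, 0.7, 5.9]
finger_gap: 0.0233
```

```bash
python3 - <<'E'
from h import *
W=cam("wrist");o=telemetry.get_obs();z=o["ee_pos"][2];print(o["ee_pos"],R.from_quat(o["orientation"]).as_euler('xyz',degrees=True),o["contact_force"],o["ft_torque"])
crop(W,(170,0,420,160),3.2,"pics/w9.png")
S=cam("scene");crop(S,(225,220,285,275),10,"pics/s9.png")
E
```

```text
[ 0.55351946 -0.03806409  0.04920679] [1.79977136e+02 1.10084928e-02 8.84015539e+01] [-2.37215538  0.91758038  6.14991912] [ 0.01478357  0.52906949 -0.01866847]
```

View pics/w9.png

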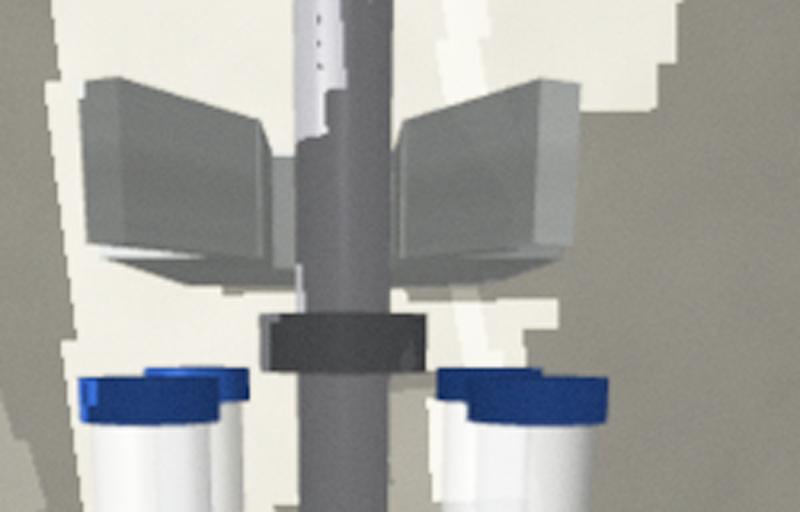

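View pics/s9.png

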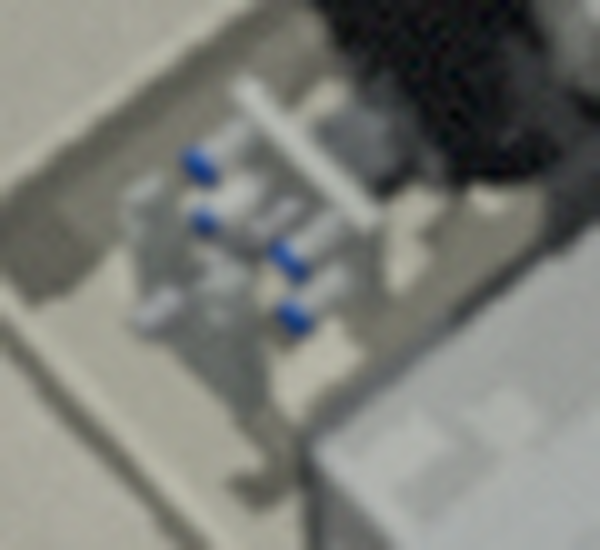

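>>> move_arm([
  [0,-0.002,0,-0.003,0],
  [0,0,0,0,0],
  [0,0,0,0,0],
  [0,0,0,0,0],
])

```text
time: 9.58
ee_pos: [0.5535, -0.038, 0.0492]
orientation: [0.717, 0.697, 0.0, 0.001]
contact_force: [-5.1, 1.2, 10.2]
finger_gap: 0.0231
```

>>> move_arm([
  [0.3,0,0,0,0],
  [0.6,0,0,0,0],
  [0.6,0,0,0,0],
  [0.6,0,0,0,0],
  [0.6,0,0,0.03,0],
  [0.6,0,0,0.08,0],
  [0.6,0,0,0.12,0],
  [0.6,0,0,0.12,0],
  [0.6,0,0,0.12,0],
  [0.6,-0.06,0,0.12,0],
  [0.6,-0.12,0,0,0],
  [0.6,-0.12,0,0,0],
])

```text
time: 10.58
ee_pos: [0.4637, -0.0386, 0.2283]
orientation: [0.717, 0.697, 0.002, 0.003]
contact_force: [-0.6, -0.5, 0.1]
finger_gap: 0.0516
```

```bash
python3 - <<'E'
from h import *
W=cam("wrist");o=telemetry.get_obs();print(o["ee_pos"],o["contact_force"])
crop(W,(0,0,560,420),1.4,"pics/w10.png")
S=cam("scene");crop(S,(210,160,350,305),4,"pics/s10.png")
S=cam("side");crop(S,(180,90,330,240),4,"pics/d10.png")
E
```

```text
[ 0.45506188 -0.03649093  0.22358928] [ 0.06909184  0.24307479 -2.97390039]
```

View pics/w10.png

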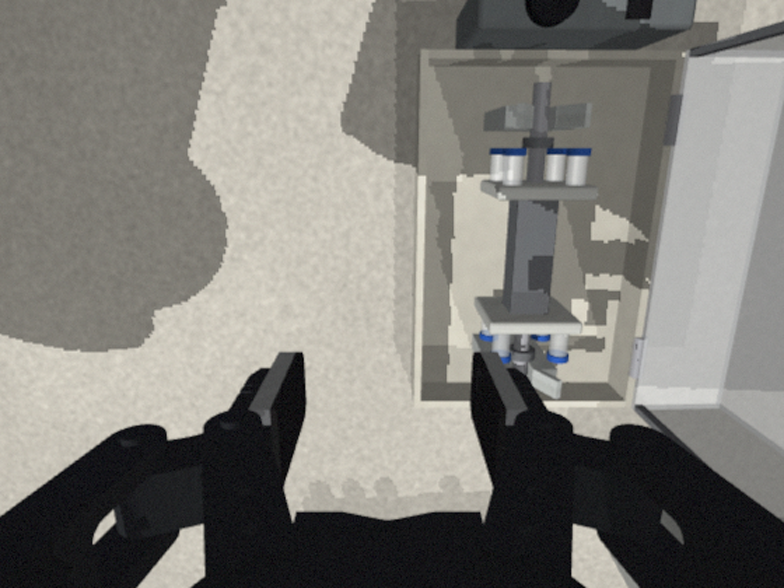

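View pics/s10.png

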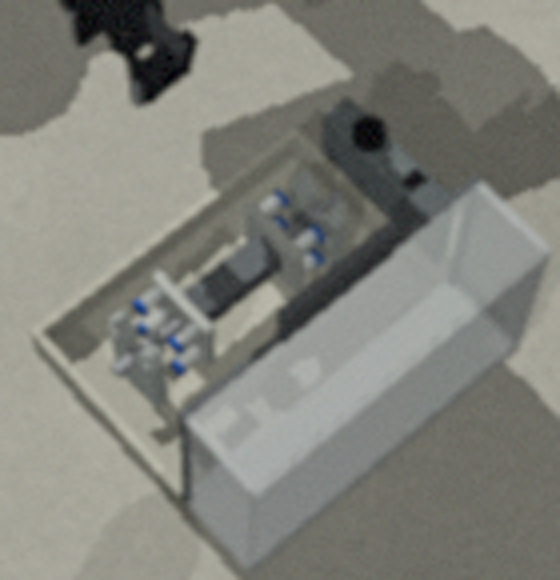

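View pics/d10.png

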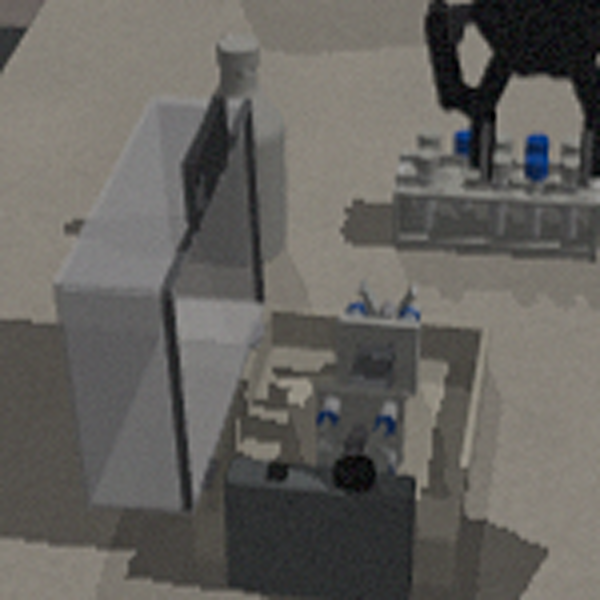

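```bash
python3 - <<'E'
from h import *
S=cam("scene");D=cam("side")
crop(D,(205,95,265,160),9,"pics/d11.png");crop(S,(250,205,320,265),10,"pics/s11.png")
E
```

```text
(no output)
```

View pics/d11.png

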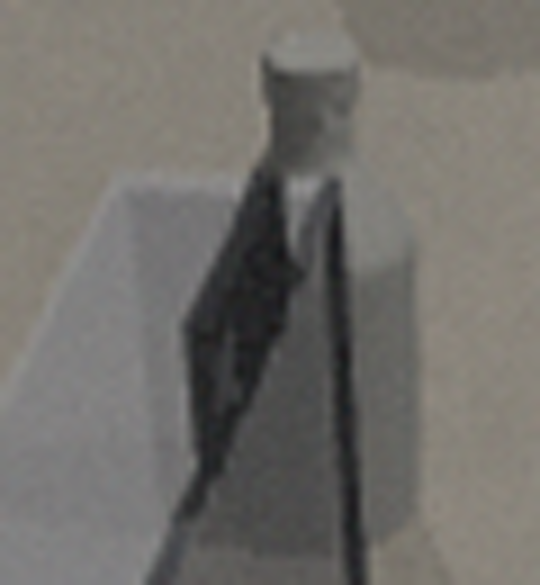

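View pics/s11.png

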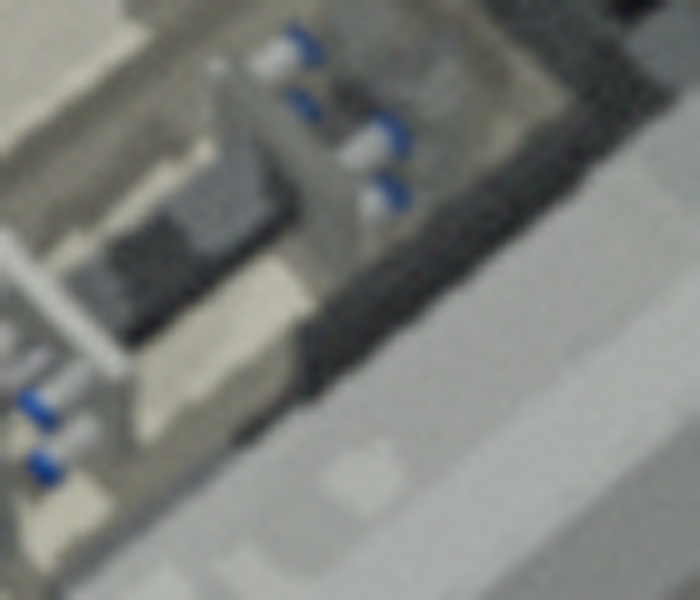

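```bash
python3 - <<'E'
from h import *
D=cam("side");S=cam("scene")
def ony(C,uv,y):
    t,d=ray(C,uv);return (t+d*(y-t[1])/d[1]).round(4)
f=lambda u,v:(205+u/9,95+v/9)
for y in(.006,.009,.012):print("near top back",ony(D,f(187,325),y),"near bottom",ony(D,f(200,475),y), "near front bottom", ony(D,f(222,480),y))
for y in(-.079,-.082,-.085):print("far top back",ony(D,f(262,170),y),"far top front",ony(D,f(282,180),y))
g=lambda u,v:(250+u/10,205+v/10)
for y in(-.079,-.082,-.085):print("scene far top",ony(S,g(302,335),y),"bottom",ony(S,g(310,402),y))
print(ony(D,(180+185/4,90+505/4),.084),ony(D,(180+168/4,90+285/4),.084),"hood bottom/top near edge")
E
```

```text
near top back [0.6588 0.006  0.2323] near bottom [0.6572 0.006  0.1883] near front bottom [0.6514 0.006  0.1872]
near top back [0.6582 0.009  0.234 ] near bottom [0.6566 0.009  0.1901] near front bottom [0.6508 0.009  0.189 ]
near top back [0.6575 0.012  0.2356] near bottom [0.656  0.012  0.1918] near front bottom [0.6502 0.012  0.1908]
far top back [ 0.654  -0.079   0.2349] far top front [ 0.6486 -0.079   0.2323]
far top back [ 0.6546 -0.082   0.2334] far top front [ 0.6492 -0.082   0.2308]
far top back [ 0.6552 -0.085   0.2319] far top front [ 0.6497 -0.085   0.2293]
scene far top [ 0.6511 -0.079   0.219 ] bottom [ 0.654  -0.079   0.1855]
scene far top [ 0.6542 -0.082   0.2285] bottom [ 0.6571 -0.082   0.1952]
scene far top [ 0.6574 -0.085   0.2379] bottom [ 0.6603 -0.085   0.2049]
[0.651  0.084  0.0441] [0.654  0.084  0.1992] hood bottom/top near edge
```

>>> move_arm([
  [0,0,0,0.05,0.8],
  [0,0,0,0.05,1],
  [0,0,0,0.05,1],
  [0,0,0,0.05,1],
  [0,0,0,0.05,1],
  [0,0,0,0.04,1],
  [0,0,0,0,1],
  [0,0,0,0,1],
  [0,0,0,0,1],
  [0,0,0,0,1],
  [0,0,0,0,1],
  [0,0,0,0,1],
])

```text
time: 11.93
ee_pos: [0.4638, -0.0382, 0.3119]
orientation: [0.088, 0.996, 0.0, 0.0]
contact_force: [0.5, 0.6, -0.6]
finger_gap: -0.0002
```

>>> move_arm([
  [0,0.05,0,0,1],
  [0,0.08,0,0,0.3],
  [0,0.1,0,0,0],
  [0,0.11,0,0,0],
  [0,0.11,0,0,0],
  [0,0.11,0,0,0],
  [0,0.1,0,0,0],
  [0,0.08,0,0,0],
  [0,0.03,0,0,0],
  [0,0,0,0,0],
  [0,0,0,0,0],
  [0,0,0,0,0],
])

```text
time: 12.93
ee_pos: [0.6936, -0.0379, 0.3114]
orientation: [0.013, 1.0, 0.0, -0.0]
contact_force: [-0.6, -0.2, 0.6]
finger_gap: -0.0
```

```bash
python3 - <<'E'
from h import *
W=cam("wrist");o=telemetry.get_obs();print(o["ee_pos"],o["contact_force"],R.from_quat(o["orientation"]).as_euler('xyz',degrees=True))
crop(W,(0,0,560,420),1.4,"pics/w12.png")
S=cam("scene");crop(S,(150,100,350,305),2.9,"pics/s12.png")
S=cam("side");crop(S,(150,40,330,240),3,"pics/d12.png")
E
```

```text
[ 0.69335793 -0.03793601  0.31174729] [-0.34901616  0.24628304  0.28429524] [ 1.79999935e+02 -2.69471579e-03  1.78467270e+02]
```

View pics/w12.png

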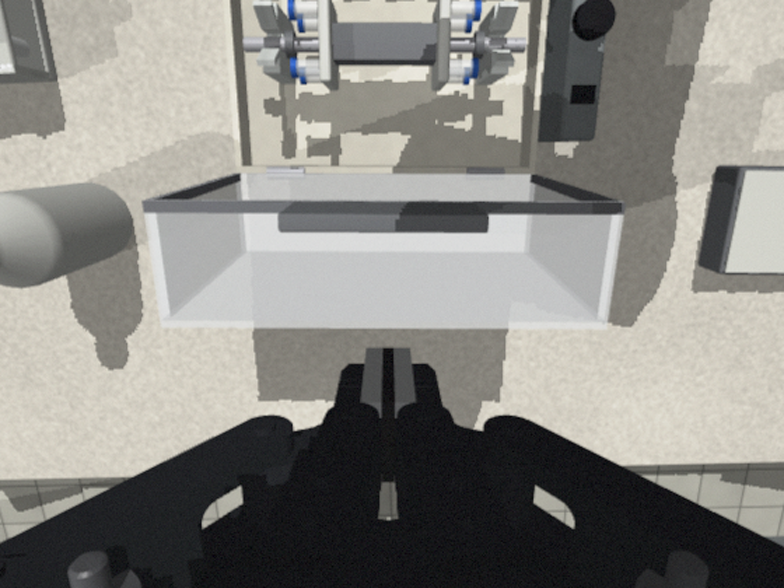

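View pics/d12.png

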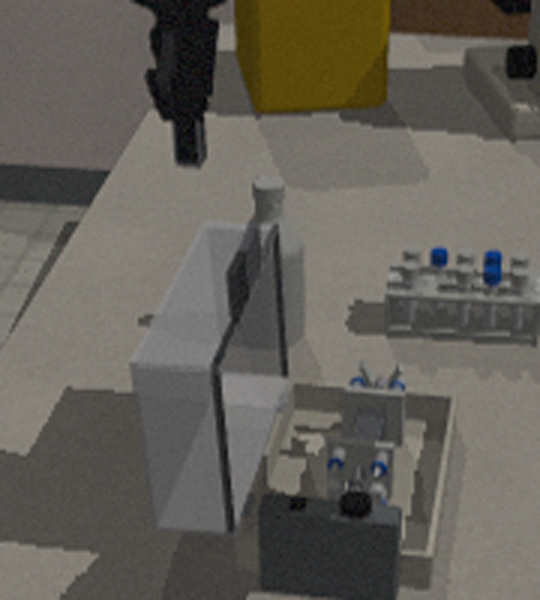

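View pics/s12.png

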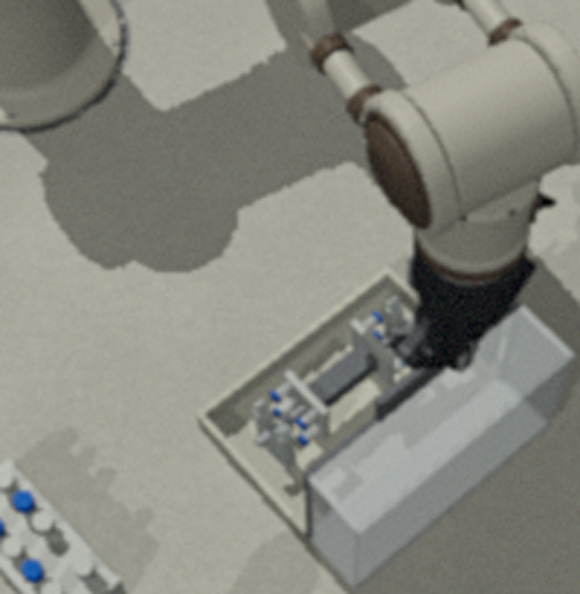

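```bash
python3 - <<'E'
from h import *
W=cam("wrist")
for v in (205,213,232): print(v,onz(W,(384/1.4,v/1.4),.2335),onz(W,(384/1.4,v/1.4),.1975))
for u in (278,488): print(onz(W,(u/1.4,222/1.4),.2335))
E
```

```text
205 [ 0.64828139 -0.03833486  0.2335    ] [ 0.65228697 -0.03872169  0.1975    ]
213 [ 0.65164577 -0.0384353   0.2335    ] [ 0.65622699 -0.03883932  0.1975    ]
232 [ 0.65975562 -0.03867741  0.2335    ] [ 0.66572446 -0.03912285  0.1975    ]
[ 0.65421017 -0.08368873  0.2335    ]
[0.6566981 0.0057288 0.2335   ]
```

>>> move_arm([
  [0,0,0,-0.05,0],
  [0,0,0,-0.08,0],
  [0,0,0,-0.08,0],
  [0,0,0,-0.06,0],
  [0,0,0,-0.03,0],
  [0,0,0,0,0],
  [0,-0.02,0,0,0],
  [0,-0.02,0,0,0],
  [0,-0.015,0,0,0],
  [0,-0.01,0,0,0],
  [0,0,0,0,0],
  [0,0,0,0,0],
])

```text
time: 14.13
ee_pos: [0.6742, -0.038, 0.2224]
orientation: [0.013, 1.0, -0.0, 0.001]
contact_force: [0.1, 0.4, -0.7]
finger_gap: 0.0002
```

```bash
python3 - <<'E'
from h import *
W=cam("wrist");o=telemetry.get_obs();print(o["ee_pos"],o["contact_force"],R.from_quat(o["orientation"]).as_euler('xyz',degrees=True))
crop(W,(0,0,560,420),1.4,"pics/w13.png")
S=cam("side");crop(S,(150,40,330,240),3,"pics/d13.png")
E
```

```text
[ 0.67428555 -0.03805217  0.22209925] [-0.37244103 -0.7716614   0.57705157] [-1.79989753e+02  4.58594496e-02  1.78461421e+02]
```

View pics/w13.png

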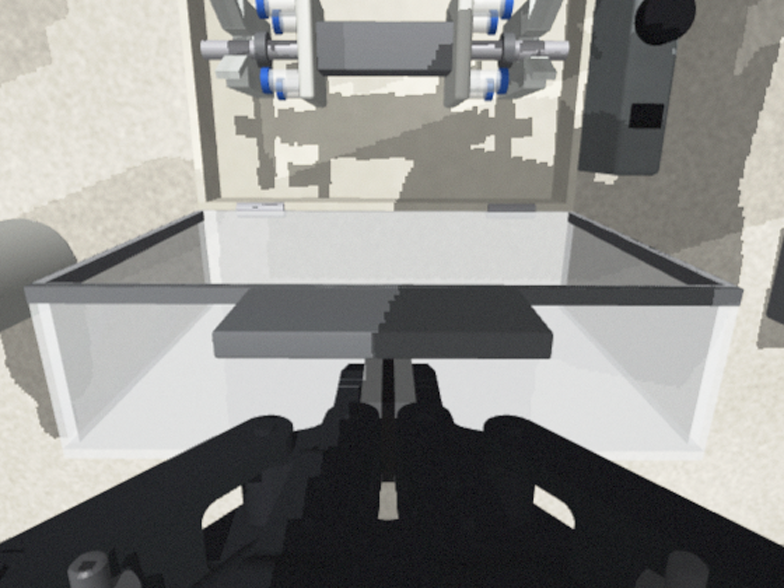

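View pics/d13.png

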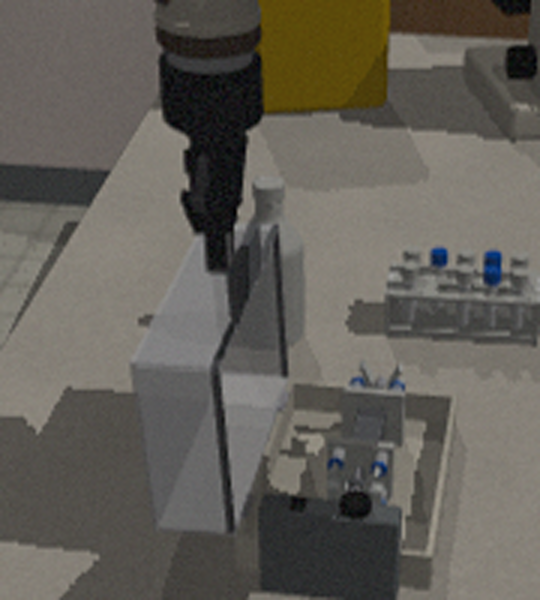

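The wrist view shows the tab at rows 300–355 with the shut fingers just behind it. Now I'll compute the arc.

```bash
python3 - <<'E'
import numpy as np
H=np.array([.6465,.035]);a=.011
px,pz=.6742,.222
for i,th in enumerate(np.arange(90,-1,-3.)):
    t=np.radians(th);r=.176+.015*(90-th)/90
    x=H[0]-r*np.cos(t)+.008*np.sin(t)+a;z=H[1]+r*np.sin(t)+.008*np.cos(t)+.011
    print(th,round(x,4),round(z,4),"d",round((x-px)/.3,3),round((z-pz)/.3,3));px,pz=x,z
E
```

```text
90.0 0.6655 0.222 d -0.029 0.0
87.0 0.6563 0.2227 d -0.031 0.002
84.0 0.647 0.2229 d -0.031 0.001
81.0 0.6376 0.2226 d -0.031 -0.001
78.0 0.6283 0.2218 d -0.031 -0.003
75.0 0.619 0.2205 d -0.031 -0.004
72.0 0.6098 0.2187 d -0.031 -0.006
69.0 0.6006 0.2164 d -0.031 -0.008
66.0 0.5916 0.2137 d -0.03 -0.009
63.0 0.5827 0.2105 d -0.03 -0.011
60.0 0.5739 0.2068 d -0.029 -0.012
57.0 0.5654 0.2026 d -0.029 -0.014
54.0 0.557 0.1979 d -0.028 -0.015
51.0 0.5489 0.1929 d -0.027 -0.017
48.0 0.541 0.1873 d -0.026 -0.018
45.0 0.5334 0.1814 d -0.025 -0.02
42.0 0.5261 0.1751 d -0.024 -0.021
39.0 0.5192 0.1683 d -0.023 -0.022
36.0 0.5125 0.1612 d -0.022 -0.024
33.0 0.5063 0.1537 d -0.021 -0.025
30.0 0.5004 0.1459 d -0.02 -0.026
27.0 0.495 0.1378 d -0.018 -0.027
24.0 0.4899 0.1294 d -0.017 -0.028
21.0 0.4853 0.1207 d -0.015 -0.029
18.0 0.4812 0.1117 d -0.014 -0.03
15.0 0.4775 0.1025 d -0.012 -0.031
12.0 0.4743 0.0931 d -0.011 -0.031
9.0 0.4716 0.0835 d -0.009 -0.032
6.0 0.4694 0.0738 d -0.007 -0.032
3.0 0.4677 0.064 d -0.006 -0.033
0.0 0.4665 0.054 d -0.004 -0.033
```

>>> move_arm([
  [0,-0.015,0,0,0],
  [0,-0.02,0,0,0],
  [0,-0.025,0,0.003,0],
  [0,-0.031,0,0.001,0],
  [0,-0.031,0,-0.001,0],
  [0,-0.031,0,-0.003,0],
  [0,-0.031,0,-0.004,0],
  [0,-0.031,0,-0.006,0],
  [0,-0.031,0,-0.008,0],
  [0,-0.03,0,-0.009,0],
  [0,0,0,0,0],
  [0,0,0,0,0],
])

```text
time: 15.23
ee_pos: [0.5906, -0.038, 0.2135]
orientation: [0.013, 1.0, -0.0, -0.0]
contact_force: [-0.5, 1.0, -0.3]
finger_gap: -0.0001
```

```bash
python3 - <<'E'
from h import *
W=cam("wrist");o=telemetry.get_obs();print(o["ee_pos"],o["contact_force"])
crop(W,(0,0,560,420),1.4,"pics/w14.png")
S=cam("side");crop(S,(150,40,330,240),3,"pics/d14.png")
E
```

```text
[ 0.59109002 -0.03802408  0.21362648] [1.15284072 0.7782057  0.47193899]
```

View pics/d14.png

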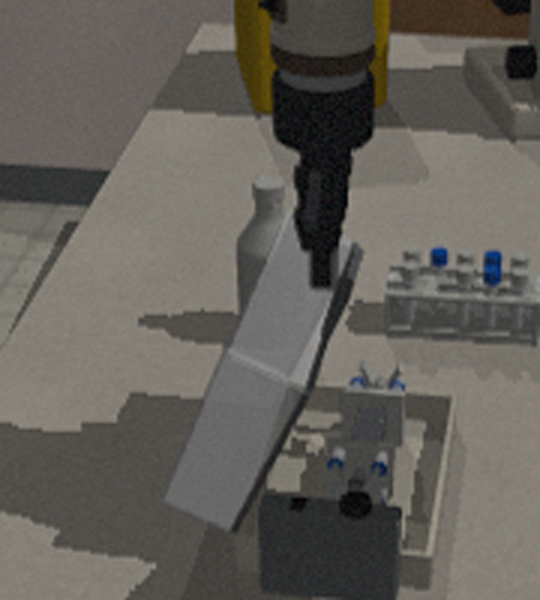

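View pics/w14.png

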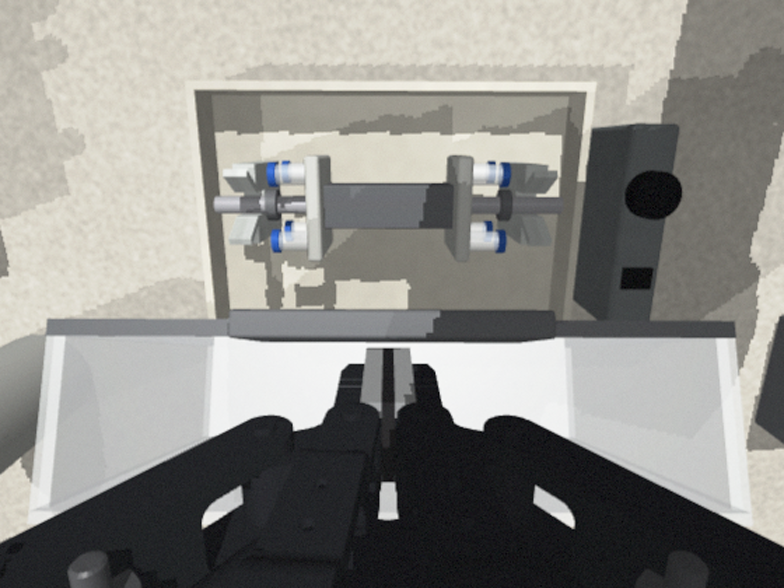

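Works: the hood is at about 65° and following the fingers. I'll continue the arc.

>>> move_arm([
  [0,-0.03,0,-0.011,0],
  [0,-0.029,0,-0.012,0],
  [0,-0.029,0,-0.014,0],
  [0,-0.028,0,-0.015,0],
  [0,-0.027,0,-0.017,0],
  [0,-0.026,0,-0.018,0],
  [0,-0.025,0,-0.02,0],
  [0,-0.024,0,-0.021,0],
  [0,-0.023,0,-0.022,0],
  [0,-0.022,0,-0.024,0],
  [0,0,0,0,0],
  [0,0,0,0,0],
])

```text
time: 16.33
ee_pos: [0.5119, -0.0379, 0.1607]
orientation: [0.013, 1.0, 0.0, -0.001]
contact_force: [0.2, -0.9, 0.3]
finger_gap: 0.0002
```

```bash
python3 - <<'E'
from h import *
o=telemetry.get_obs();print(o["ee_pos"],o["contact_force"])
S=cam("side");crop(S,(150,40,330,240),3,"pics/d15.png")
E
```

```text
[ 0.51188    -0.03793891  0.16074922] [ 0.17924831 -0.86987613  0.30814218]
```

View pics/d15.png

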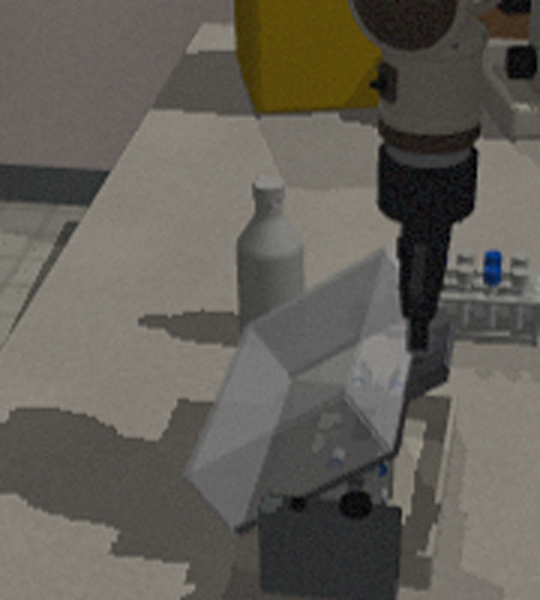

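>>> move_arm([
  [0,-0.021,0,-0.025,0],
  [0,-0.02,0,-0.026,0],
  [0,-0.018,0,-0.027,0],
  [0,-0.017,0,-0.028,0],
  [0,-0.015,0,-0.029,0],
  [0,-0.014,0,-0.03,0],
  [0,-0.012,0,-0.031,0],
  [0,-0.011,0,-0.031,0],
  [0,-0.009,0,-0.032,0],
  [0,0,0,0,0],
  [0,0,0,0,0],
])

```text
time: 17.3
ee_pos: [0.4705, -0.0378, 0.0827]
orientation: [0.013, 1.0, 0.0, -0.001]
contact_force: [-0.3, 0.0, -0.6]
finger_gap: 0.0002
```

```bash
python3 - <<'E'
from h import *
o=telemetry.get_obs();print(o["ee_pos"],o["contact_force"])
S=cam("side");crop(S,(150,40,330,240),3,"pics/d16.png")
W=cam("wrist");crop(W,(0,0,560,420),1.4,"pics/w16.png")
E
```

```text
[ 0.47049404 -0.0377594   0.08268542] [-0.25485548  0.04427828 -0.62498616]
```

View pics/d16.png

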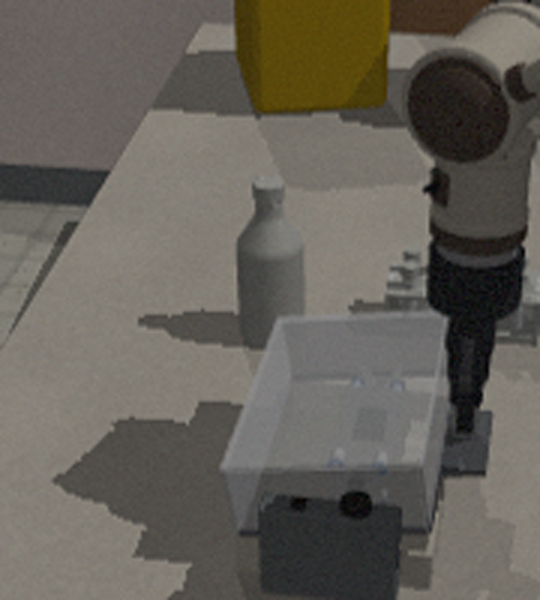

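View pics/w16.png

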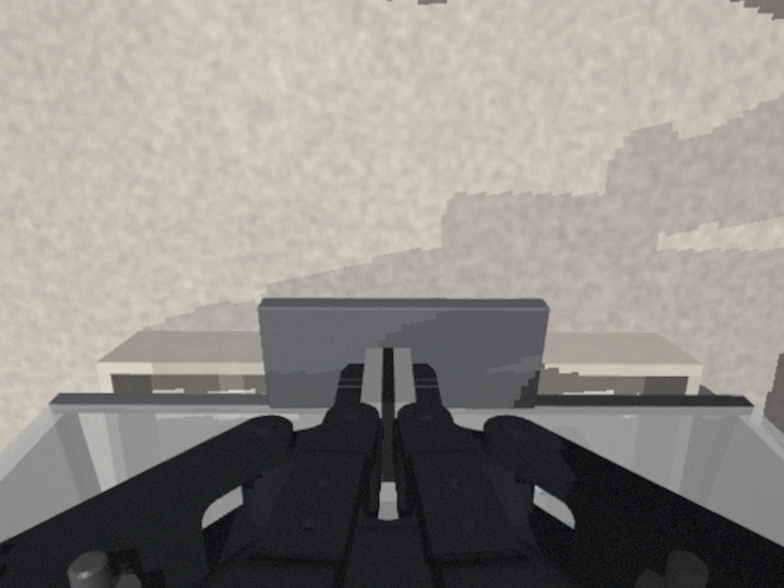

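>>> move_arm([
  [0,-0.007,0,-0.025,0],
  [0,-0.006,0,-0.025,0],
  [0,-0.004,0,-0.025,0],
  [0,0,0,-0.015,0],
  [0,0,0,-0.008,0],
  [0,0,0,0,0],
  [0,0,0,0,0],
])

```text
time: 17.98
ee_pos: [0.4656, -0.0378, 0.054]
orientation: [0.013, 1.0, 0.0, -0.001]
contact_force: [-3.3, 0.1, 4.6]
finger_gap: 0.0002
```

>>> move_arm([
  [0,-0.003,0,-0.004,0],
  [0,-0.003,0,-0.004,0],
  [0,0,0,-0.003,0],
  [0,0,0,0,0],
  [0,0,0,0,0],
  [0,0,0,0,0],
])

```text
time: 18.48
ee_pos: [0.4656, -0.0379, 0.0537]
orientation: [0.013, 1.0, 0.0, 0.0]
contact_force: [-7.9, 4.2, 27.1]
finger_gap: -0.0002
```

```bash
python3 - <<'E'
from h import *
o=telemetry.get_obs();print(o["ee_pos"],o["contact_force"])
S=cam("side");crop(S,(190,100,330,240),4,"pics/d17.png")
W=cam("wrist");crop(W,(0,0,560,420),1.4,"pics/w17.png")
E
```

```text
[ 0.46563895 -0.0378895   0.05369445] [-7.88282007  4.20088303 27.09123644]
```

View pics/d17.png

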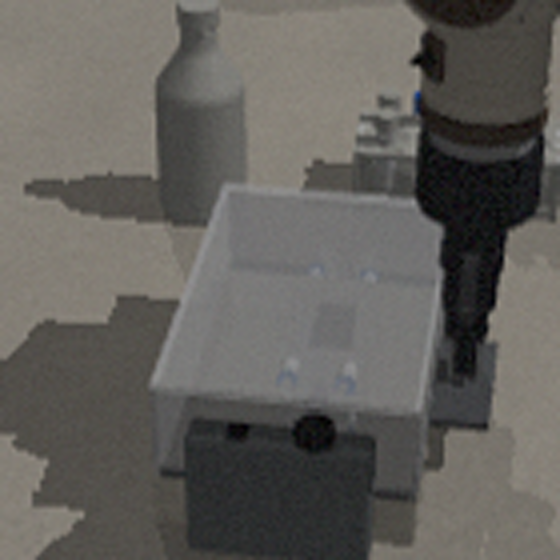

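View pics/w17.png

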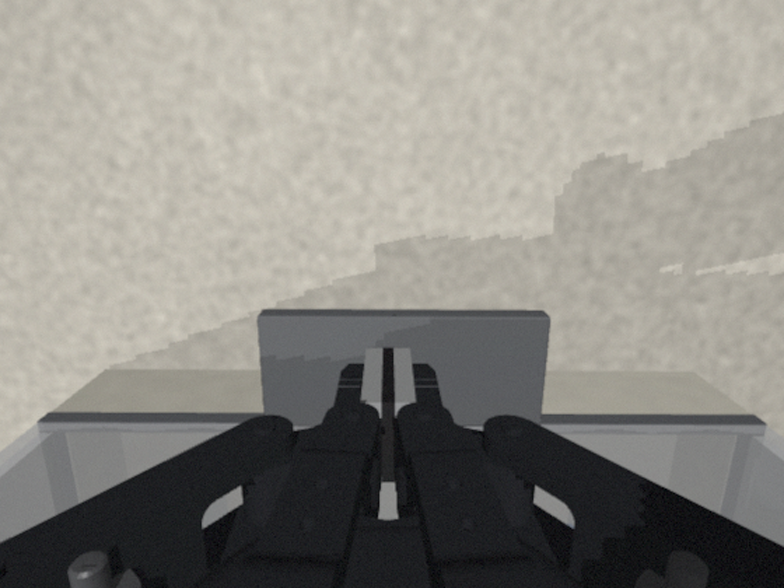

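>>> move_arm([
  [0,0.003,0,0.005,0],
  [0,0,0,0.01,0],
  [0,-0.01,0,0.03,0],
  [0,-0.04,0,0.06,0],
  [0,-0.08,0,0.08,0],
  [0,-0.08,0,0.1,0],
  [0,-0.08,0,0.1,0],
  [0,-0.04,0,0.05,0],
  [0,0,0,0,0],
  [0,0,0,0,0],
  [0,0,0,0,0],
])

```text
time: 19.5
ee_pos: [0.3662, -0.0379, 0.1806]
orientation: [0.014, 1.0, 0.0, -0.0]
contact_force: [-0.2, -0.0, -0.6]
finger_gap: -0.0001
```

```bash
python3 - <<'E'
from h import *
o=telemetry.get_obs();print(o["time"],o["ee_pos"],o["contact_force"])
S=cam("side");crop(S,(190,100,330,240),4,"pics/d18.png")
def ony(C,uv,y):
    t,d=ray(C,uv);return (t+d*(y-t[1])/d[1]).round(4)
W=cam("scene");crop(W,(140,100,360,340),2.5,"pics/s18.png")
E
```

```text
19.5 [ 0.36618376 -0.03785258  0.18060572] [-0.16039975 -0.0227074  -0.62781992]
```

View pics/d18.png

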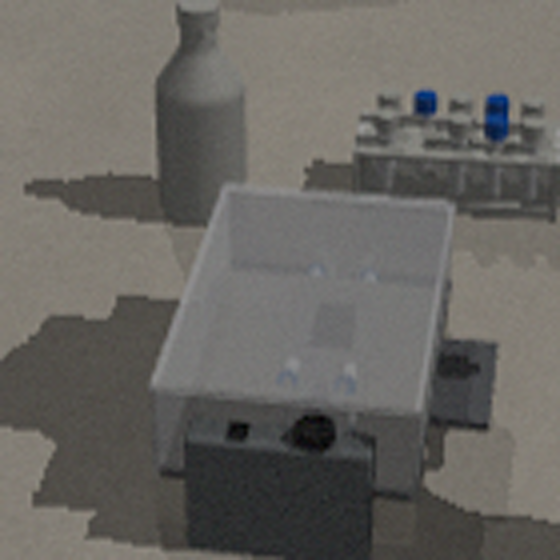

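View pics/s18.png

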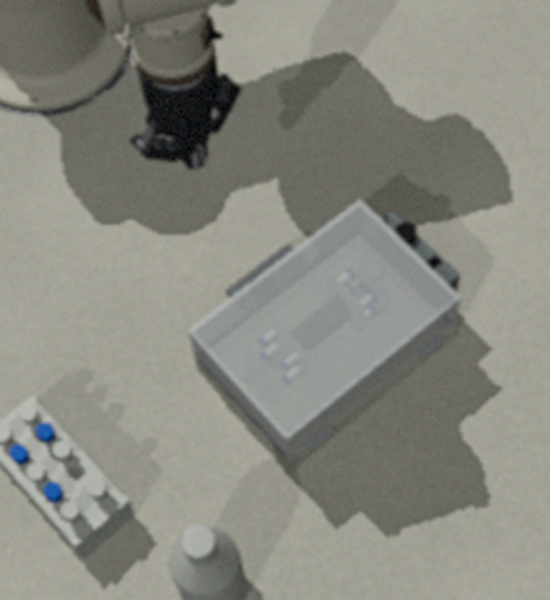

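```bash
python3 - <<'E'
from h import *
S=cam("scene");D=cam("side")
s=lambda u,v:(140+u/2.5,100+v/2.5);d=lambda u,v:(190+u/4,100+v/4)
print(tri(S,s(361,203),D,d(421,411)),tri(S,s(192,333),D,d(452,204)),tri(S,s(458,297),D,d(154,387)))
print("tab top far front",onz(D,d(495,342),.043))
print("bottle cap",tri(S,s(199,541),D,d(198,8)))
E
```

```text
(array([0.49008043, 0.08503154, 0.09980088]), np.float64(0.006292606681509968)) (array([ 0.48427557, -0.15144851,  0.09988684]), np.float64(0.00586901448551105)) (array([0.6454469 , 0.08030028, 0.09971043]), np.float64(0.0028781280374494955))
tab top far front [ 0.44578025 -0.07519778  0.043     ]
bottle cap (array([ 0.67953699, -0.29712186,  0.16491541]), np.float64(0.002820244727819829))
```

```bash
python3 -c "
from cell import order
print(order.job_done())"
```

```text
the job is handed in; nothing more can be done
None
```

The rotor is back in the mixer with its axle in both slots, and the hood is shut over it. I handed the job in at about 20 s; no verdict was reported.

**Rotor:** I gripped it by the hub, turned it about 80° and lowered it into the slots. I let go only after the descent stopped at the seated height, with about 10 N of upward force and almost no tilting moment. The pictures after release show the axle in both slots.

**Hood:** I pushed the tab along its arc at a commanded rate of about 0.6 rad/s, and it followed without dropping. It stopped firmly at the shut height under 27 N.

**Last checks:**
- **Hood level:** its top measures about 100 mm up at both the front and the hinge side, against 103 mm nominal. The two views disagreed by 3–6 mm on these corners. A gap at the failing limit of 0.05 rad would raise the front by about 8 mm.
- **Rotor under the hood:** after shutting, I saw it only through the clear plastic, and it looked in place. I did not measure the axle ends again.
- **Bystanders:** the bottle measures within about 3 mm of where it started. The rack looks unmoved in the pictures. I did not measure the slide box again, but the arm did not pass close to it.
- **Arm:** it is clear of everything, with contact force near zero.

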